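# Seal the lacquer tin, then lift the wet red knob with the tongs

### The arm

A 7-joint arm with a two-finger parallel gripper is mounted at the origin on the work surface. World frame = base frame: x ahead of the robot, y to its left, z up, the work surface at z = 0. Lengths are in mm, angles in rad, forces in N, time in s.
With the tool pointing down it reaches from about 425 to 825 mm from the base axis. Payload 3.6 kg.
Tool frame: the origin (TCP) lies between the finger pads; the fingertips stand 17 mm ahead of it and the grasp point (between the pads) lies 2 mm behind it; z points along the fingers, x is the direction in which the jaws open and shut, and the axes are right-handed (so a half turn about z gives the same grasp; the last joint's range is limited). The gripper opens to 93 mm and grips with 3 to 60 N. Pads are 15 mm wide; open, the fingers measure 128 mm over their backs; the gripper's body (75 mm by 188 mm) begins 65 mm behind the grasp point.
Start: joints at [1.089, 0.615, -0.013, 1.423, 0.008, 1.103, -0.04], TCP at [285.54, -583.892, 235.64] pointing down, gripper open.
Joint ranges: [-3.12, 3.12], [-0.3, 2.06], [-1.34, 1.32], [0.26, 2.42], [-1.36, 4.5], [0.01, 1.98], [-2.84, 2.84]. Speed limits (rad/s): [2.79, 2.79, 3.14, 3.14, 3.14, 3.14, 3.14].

### API

Orientations are given as a 3x3 rotation matrix whose columns are the frame's x, y, z axes.
In Python, from rig import bot gives the robot as it stands.
- The arm moves only by the tool play_rows, never from a script. Its argument "commands" is a list of rows, each a list of 7 numbers: the turn, a rotation vector about the tool's x, y, z in degrees, then the shift along the tool's x, y, z in cm, then the closure, from -1 (fully open) to 1 (shut). In form: [[wx, wy, wz, tx, ty, tz, jaw], ...]. A call has 1 to 8 rows; each row is the pose to reach, as a shift and turn from the pose commanded when the call began, along the tool's axes at that moment; what a row does not reach only later rows make up. A row lasts 1/8 s, in which the tool goes at most 62.5 mm and 10.7 degrees, less where a joint would pass 70% of its speed; a pose out of reach is approached as far as the arm can. A call with a gripper value outside its range is refused whole. The fingers move at their own pace and stop on an object; "grip_force" is the grip in N (left out, the last holds). Time passes only in rows, so rows that repeat a pose let the fingers close. It gives the time, the measured TCP pose, the force and the opening at its end, in the units of the state.
- bot.read_state(): the state, without advancing time (a new reading comes with each control period).
- bot.grab_frame(name): name is "side" or "top" or "wrist"; returns (picture, depth): 384x512x3 uint8, red, green, blue; 384x512 float32, mm along the optical axis (not along the pixel's ray), 0 where there is no reading.
- bot.camera_model(name): a dict with "mtx" (3x3 intrinsics, pixels), "pose" (4x4, takes a point from camera to world coordinates). Camera axes: x right, y up, looking along -z (the intrinsics and any distortion apply to the point x, -y, -z); pixel columns grow to the right and rows downward; lengths in mm; the calibration is good to about 2 mm. A picture is of the moment at which its call begins: read the wrist's pose just before it. camera_model takes no time and is no camera call; for the wrist camera it gives the pose at the moment of the call.
- bot.close_job(): hands the job in, once; it reports no verdict.
The state is a dict: "t": time; "joints": joint angles; "qd": joint speeds; "tau": joint torques, N m; "tool_pos": TCP position; "tcp_rot": TCP orientation; "contact_force": force on the tool from outside, world axes, zero at the start; "moment": the same for the moment, N m; "grip_width": finger opening in mm.
Only numpy, scipy, OpenCV 4.12 (cv2) and the standard library are available. Lean on these libraries where they do the work, as an engineer would, in place of code of your own. Each camera call takes 0.05 s, during which the arm holds its last target.

### The job

Press the lid of the orange-banded lacquer tin down until it is fully home. Then take the spring tongs from their wooden rest, close their tips on the wet red knob on the drying rack without ever touching the knob with the gripper itself, and lift it straight up at least 10 cm clear of the rack. Leave everything else where it stands, and finish while still holding the red knob up still in the tongs.

Things in the scene. Friction and masses are not known exactly. Their poses are not given: they have to be found in the camera images.
- lid_top (a point): Centre of the top face of the round steel lid (70 mm across, orange middle) of the lacquer tin: the tin has an orange band, is fixed to the bench, 77 mm across and 70 mm tall. The lid moves straight down. Fully home, its top is 74 mm above the bench; at the start it stands up to 8 mm higher.
- lid (a joint): How far the lid has been pressed down, m: 0 fully raised, 0.008 fully home on the rim. It is stiff: it needs about 6 to 8 N to move, and stays where it is left.
- tongs: Small spring tongs of bent steel strip with blue pads, 200 mm long, 20 mm tall, 110 g, lying flat on the rest. Origin: midway between the two grip pads, at the tongs' underside (35 mm above the bench at the start). x points along the tongs to the tips, y across them (the way they close), z up. The two arms are hinged at the rear end (85 mm behind the origin), close symmetrically when squeezed and spring open again.
- tongs_grip (a point): Middle of the tongs between the two blue grip pads, 10 mm above the underside; the point to squeeze about. At rest the pads are 54 mm wide over their outer faces, 44 mm long, 20 mm tall. The spring pushes back with about 3.5 N at rest and 7 N when the tongs close on a knob; 20 to 35 N of squeeze holds a knob well. The tips move 2.2 times as far as the pads. Balance point within 10 mm of here.
- tongs_tips (a point): Middle between the two blue tip pads, 100 mm ahead of the grip point. At rest the tips are 60 mm apart inside and 70 mm outside, 20 mm tall, 24 mm long, ending about 12 mm ahead of this point.
- tong_arm (a joint): Closing angle of each tong arm, rad: 0 sprung open, about 0.09 with a knob between the tips, 0.16 with the tips touching. With the pads squeezed to 46 mm it is about 0.05 and the tips are about 42 mm apart.
- tong_rest: Fixed wooden rest on which the tongs lie: base 150 x 84 mm, 4 mm thick, with two cross bars, 35 mm tall over all and 10 mm wide, 62 mm behind and 66 mm ahead of its origin. The tongs' grip pads lie free between the bars. Origin: centre of its underside; x along the tongs.
- rack: Fixed wooden drying rack, a bench-like plank 40 x 190 mm on two legs, its top 50 mm above the work surface, with three knobs standing on cork spots 65 mm apart. Origin: centre of its underside; y along the plank.
- knob_red: Freshly lacquered red guitar knob, cylinder 26 mm across and 20 mm tall (27 mm at a thin foot ring), about 30 g, with a small white mark on top, standing loose on one of the rack's three spots. Origin: centre of its underside; z its axis.
- knob_black: Black knob, 26 mm across, 20 mm tall, on the rack, loose bystander to leave alone. Origin on its underside.
- knob_cream: Cream knob, 26 mm across, 20 mm tall, on the rack, loose bystander to leave alone. Origin on its underside.
- jar: Amber jar, 60 mm across, 85 mm tall, loose bystander to leave alone. Origin on its underside.
- tape: Flat roll of green tape, 70 mm across, 24 mm tall, loose bystander to leave alone. Origin on its underside.
- screwdriver: Screwdriver lying on the bench, loose bystander to leave alone. Origin on its underside.
- brush: Brush lying on the bench, loose bystander to leave alone. Origin on its underside.

How it is judged:
By the outcome, as a careful person would: the job done as asked, in the order asked, and still so for the second after the job is handed in, while the arm keeps its last pose, push and grip.
It also fails if it takes over 64 s, if anything falls off the work surface, if the arm or the gripper's body presses on something with over 40 N, if the wrist force passes 120 N, or if a joint passes its speed limit or range.

## Working session

There is one attempt and no reset: what is moved stays moved. The work goes in short steps, Python scripts to look and compute and a tool call to move; the robot and the scene stay as the last step left them, time stands still between calls to the robot, and variables do not carry over. Pictures are saved under pics/ and viewed, and the job is handed in when it is done.

Besides the shell and the picture viewer there is one more tool, called after "Emit:" in YAML: its name, and indented under it one key for each argument. play_rows: Moves the arm, as the interface text tells. Its arguments: {"type":"object","properties":{"commands":{"type":"array"},"grip_force":{"type":"number"}},"required":["commands"]}

```bash
ls; mkdir -p pics
cat > h.py <<'E'
import numpy as np, cv2
from rig import bot
def grab(n,tag):
    m=bot.camera_model(n); p,d=bot.grab_frame(n)
    cv2.imwrite(f'pics/{tag}.png',p[:,:,::-1]); np.savez(f'pics/{tag}.npz',p=p,d=d,mtx=m['mtx'],pose=m['pose'])
    return p,d,m
def load(tag): return np.load(f'pics/{tag}.npz')
def ray(z,u,v):
    K=z['mtx'];P=np.array(z['pose']);c=np.array([(u-K[0,2])/K[0,0],-(v-K[1,2])/K[1,1],-1.])
    return P[:3,3],P[:3,:3]@c
def onz(z,u,v,h):
    o,r=ray(z,u,v);return o+r*(h-o[2])/r[2]
def cloud(z):
    d=z['d'];v,u=np.mgrid[:d.shape[0],:d.shape[1]];K=z['mtx'];P=np.array(z['pose'])
    c=np.stack([(u-K[0,2])/K[0,0]*d,-(v-K[1,2])/K[1,1]*d,-d],-1)
    return c@P[:3,:3].T+P[:3,3]
E
python3 - <<'E'
from h import *
s=bot.read_state();print({k:np.round(v,3).tolist() for k,v in s.items()})
for n in ['side','top','wrist']:
    p,d,m=grab(n,n+'0');print(n,m)
E
```

```text
pics
{'t': 0.0, 'joints': [1.089, 0.616, -0.013, 1.425, 0.008, 1.103, -0.04], 'qd': [-0.002, -0.001, -0.002, -0.002, -0.0, 0.0, 0.0], 'tau': [-0.0, -45.893, 0.209, -16.574, -0.061, 0.021, 0.0], 'tool_pos': [285.2, -583.265, 234.508], 'tcp_rot': [[0.439, -0.898, -0.001], [-0.898, -0.439, 0.002], [-0.003, 0.0, -1.0]], 'contact_force': [-0.316, -0.149, 0.244], 'moment': [0.021, -0.026, -0.036], 'grip_width': 93.364}
side {'mtx': array([[380.4643579 ,   0.        , 254.71847921],
       [  0.        , 380.4643579 , 192.30271366],
       [  0.        ,   0.        ,   1.        ]]), 'pose': array([[-9.56897442e-01,  2.10483868e-01, -2.00109538e-01,
         3.32441611e+02],
       [-2.90317351e-01, -6.74395047e-01,  6.78901433e-01,
         6.54870933e+02],
       [ 7.94491838e-03,  7.07734316e-01,  7.06434014e-01,
         7.63637674e+02],
       [ 0.00000000e+00,  0.00000000e+00,  0.00000000e+00,
         1.00000000e+00]])}
top {'mtx': array([[433.70323171,   0.        , 257.4258331 ],
       [  0.        , 433.70323171, 194.45261875],
       [  0.        ,   0.        ,   1.        ]])
[... 170 characters left out ...]
942e+01],
       [-5.14072165e-03,  1.15031505e-01,  9.93348542e-01,
         1.28422169e+03],
       [ 0.00000000e+00,  0.00000000e+00,  0.00000000e+00,
         1.00000000e+00]])}
wrist {'mtx': array([[331.51420112,   0.        , 259.02737392],
       [  0.        , 331.51420112, 190.44342449],
       [  0.        ,   0.        ,   1.        ]]), 'pose': array([[ 4.38968457e-01,  8.72923025e-01,  2.12866357e-01,
         3.43092139e+02],
       [-8.98502305e-01,  4.26616434e-01,  1.03402257e-01,
        -5.55835282e+02],
       [-5.50075229e-04, -2.36651241e-01,  9.71594508e-01,
         3.83715788e+02],
       [ 0.00000000e+00,  0.00000000e+00,  0.00000000e+00,
         1.00000000e+00]])}
```

View pics/top0.png

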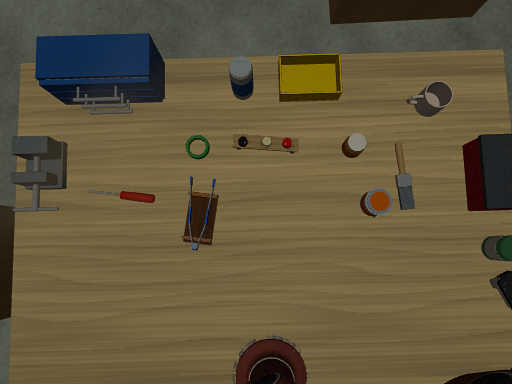

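View pics/side0.png

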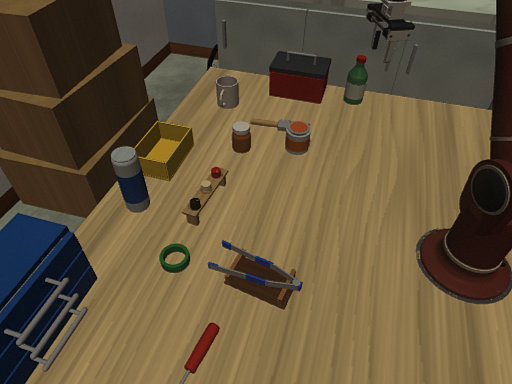

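View pics/wrist0.png

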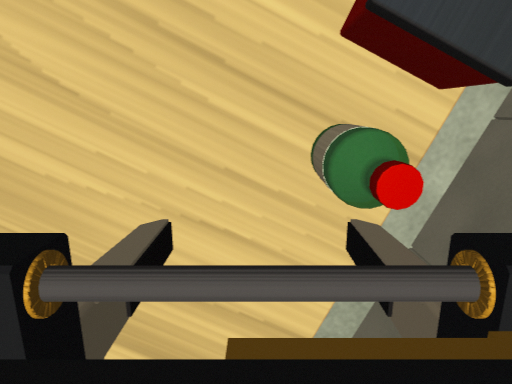

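Top view: the tin lid is at (378,202), the red knob at (287,143), cream at (266,141) and black at (243,142). The tongs' hinge is at (195,246) and their tips at (191,180)/(213,181). Next I measure these.

Run:
```python
from h import *
def comps(tag,lo,hi,box,amin=6):
    z=load(tag);hsv=cv2.cvtColor(z['p'],cv2.COLOR_RGB2HSV);m=cv2.inRange(hsv,lo,hi)
    mm=np.zeros_like(m);x0,y0,x1,y1=box;mm[y0:y1,x0:x1]=m[y0:y1,x0:x1]
    n,l,s,c=cv2.connectedComponentsWithStats(mm);X=cloud(z)
    for i in range(1,n):
        if s[i,4]>=amin:
            q=X[l==i];print(tag,c[i].round(1),s[i].tolist(),np.median(q,0).round(1),'zmax',np.percentile(q[:,2],90).round(1))
print('orange');comps('top0',(5,180,150),(18,255,255),(350,180,400,225));comps('side0',(3,180,120),(18,255,255),(280,110,315,160))
print('red');comps('top0',(0,180,80),(5,255,255),(270,130,300,155));comps('side0',(0,180,80),(5,255,255),(205,160,225,185))
print('blue');comps('top0',(105,120,60),(128,255,255),(175,165,230,255));comps('side0',(105,120,60),(128,255,255),(195,230,310,300))
z=load('top0')
for n,u,v,h in [('lid',378,202,78),('red',287,143,70),('cream',266,141,70),('black',243,142,70),('hinge',195,247,55)]:
    print(n,onz(z,u,v,h).round(1))
c=cv2.resize(z['p'][130:260,170:310],None,fx=5,fy=5,interpolation=cv2.INTER_CUBIC)[:,:,::-1];cv2.imwrite('pics/tcrop.png',c)
z=load('side0');c=cv2.resize(z['p'][150:310,170:320],None,fx=3.7,fy=3.7,interpolation=cv2.INTER_CUBIC)[:,:,::-1];cv2.imwrite('pics/scrop.png',c)
```

```text
orange
side0 [298.4 126.6] [290, 122, 18, 10, 131] [ 481.2 -315.4   80.3] zmax 82.0
red
top0 [286.9 141.7] [283, 138, 9, 8, 55] [655.9 -66.9  69.8] zmax 72.9
side0 [215.2 169.6] [211, 167, 9, 6, 40] [658.6 -65.5  69.5] zmax 71.3
blue
top0 [190.5 180.1] [190, 176, 2, 9, 15] [556.7 212.   52.5] zmax 57.7
top0 [213.1 182.5] [212, 179, 3, 8, 12] [547.8 148.3  52. ] zmax 53.6
top0 [189.  214.8] [188, 207, 3, 16, 26] [457.5 217.8  54.2] zmax 57.4
top0 [206.3 216.1] [205, 209, 4, 16, 24] [451.9 169.4  53.9] zmax 55.9
top0 [193.7 248.8] [192, 248, 5, 2, 6] [359.8 206.   54.3] zmax 58.8
side0 [226.5 242.9] [222, 241, 9, 7, 19] [547.7 150.7  52.5] zmax 54.5
side0 [263. 261.] [256, 256, 17, 11, 62] [453.9 171.6  51.8] zmax 54.1
side0 [212.6 263.8] [208, 262, 10, 4, 17] [558.  215.6  53.4] zmax 54.8
side0 [254.6 278.6] [246, 274, 19, 11, 81] [459.2 221.2  51.3] zmax 54.3
side0 [300.1 284.7] [298, 282, 4, 5, 11] [360.3 208.3  51.6] zmax 53.5
lid [ 475.7 -314.    78. ]
red [652.9 -66.8  70. ]
cream [660.5  -7.   70. ]
black [659.5  58.8  70. ]
hinge [365.3 201.6  55. ]
```

View pics/tcrop.png

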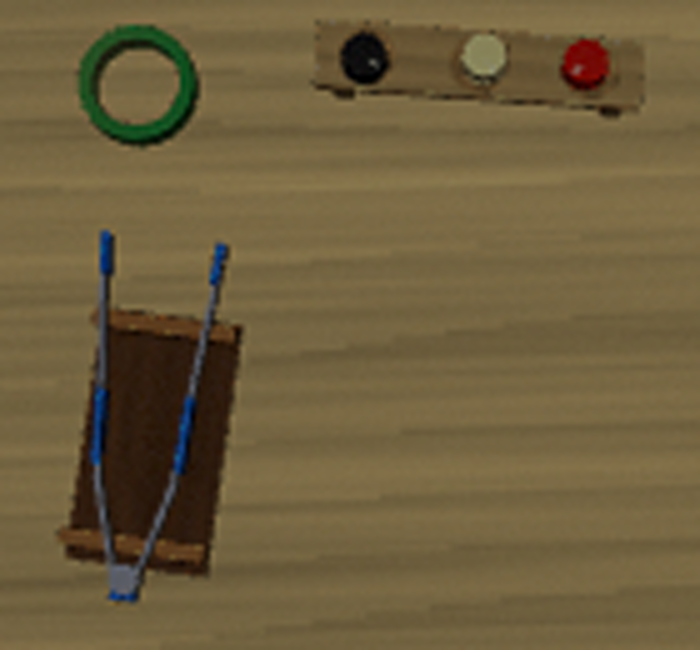

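View pics/scrop.png

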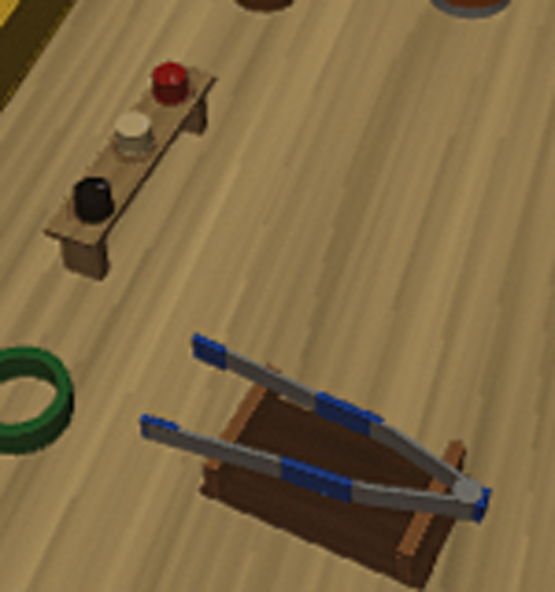

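Emit:
play_rows:
  commands:
    - [0, 0, 0, -15.6, -29.1, 5, 1]
    - [0, 0, 0, -15.6, -29.1, 5, 1]
    - [0, 0, 0, -15.6, -29.1, 5, 1]
    - [0, 0, 0, -15.6, -29.1, 5, 1]
    - [0, 0, 0, -15.6, -29.1, 8, 1]
    - [0, 0, 0, -15.6, -29.1, 10.5, 1]
    - [0, 0, 0, -15.6, -29.1, 12, 1]
    - [0, 0, 0, -15.6, -29.1, 12, 1]
  grip_force: 20

```text
t: 1.15
tool_pos: [476.6, -317.6, 114.9]
tcp_rot: [[0.437, -0.899, -0.003], [-0.899, -0.437, -0.0], [-0.001, 0.003, -1.0]]
contact_force: [-0.3, -0.1, -0.3]
grip_width: 17.7
```

Run:
```python
from h import *
s=bot.read_state();print({k:np.round(v,3).tolist() for k,v in s.items()})
for n in ['side','wrist']: grab(n,n+'1')
```

```text
{'t': 1.15, 'joints': [0.562, 0.64, -0.021, 1.784, 0.022, 0.72, -0.59], 'qd': [0.02, -0.034, 0.011, -0.034, -0.003, 0.005, -0.002], 'tau': [-1.347, -41.415, -0.566, -11.847, -0.101, -0.058, 0.003], 'tool_pos': [476.625, -317.617, 114.87], 'tcp_rot': [[0.437, -0.899, -0.003], [-0.899, -0.437, -0.0], [-0.001, 0.003, -1.0]], 'contact_force': [-0.255, -0.082, -0.343], 'moment': [-0.034, 0.05, -0.004], 'grip_width': 17.746}
```

View pics/wrist1.png

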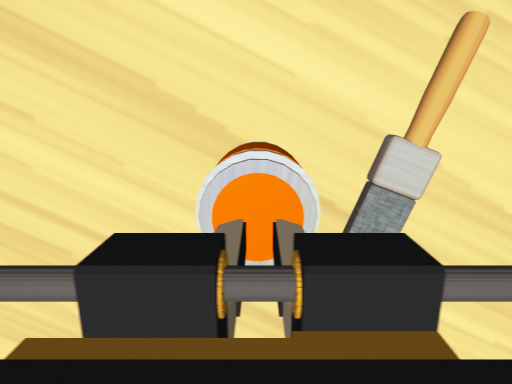

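View pics/side1.png

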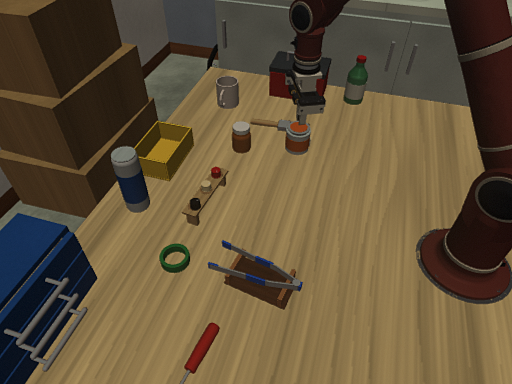

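The wrist view shows the lid centred near (259,213), with the fingers hanging just in front of it. I'll work out its centre.

Run:
```python
from h import *
z=load('wrist1');X=cloud(z)
print(onz(z,258.5,215,80).round(1), X[195,259].round(1),X[205,300].round(1),X[160,259].round(1))
m=(X[...,2]>72)&(X[...,2]<90)
v,u=np.nonzero(m);k=v<228
q=X[m][k];print(np.median(q[:,2]),q[:,:2].min(0),q[:,:2].max(0), q[:,:2].mean(0))
# circle fit to lid rim points left/right: 
print(onz(z,200,212,80),onz(z,319,212,80),onz(z,259,151,80))
```

```text
[ 481.  -317.1   80. ] [ 492.3 -312.    81.1] [ 497.3 -335.9   81.4] [ 510.3 -303.3   79.7]
80.54359955284067 [ 459.80663881 -350.40896581] [ 514.77467548 -282.88380301] [ 491.18297521 -311.66695072]
[ 467.83755311 -285.59133344   80.        ] [ 498.05165047 -348.16609864   80.        ] [ 514.88380674 -301.07417852   80.        ]
```

Emit:
play_rows:
  commands:
    - [0, 0, 0, 0.2, -0.6, 0.5, 1]
    - [0, 0, 0, 0.2, -0.6, 1.2, 1]
    - [0, 0, 0, 0.2, -0.6, 1.5, 1]
    - [0, 0, 0, 0.2, -0.6, 1.8, 1]
    - [0, 0, 0, 0.2, -0.6, 2.0, 1]
    - [0, 0, 0, 0.2, -0.6, 2.2, 1]
    - [0, 0, 0, 0.2, -0.6, 2.4, 1]
    - [0, 0, 0, 0.2, -0.6, 2.5, 1]

```text
t: 2.25
tool_pos: [484.5, -315.1, 91.4]
tcp_rot: [[0.439, -0.898, -0.0], [-0.898, -0.439, -0.0], [0.0, 0.0, -1.0]]
contact_force: [-1.9, 0.3, 5.3]
grip_width: 0.6
```

Emit:
play_rows:
  commands:
    - [0, 0, 0, 0, 0, 0.2, 1]
    - [0, 0, 0, 0, 0, 0.4, 1]
    - [0, 0, 0, 0, 0, 0.6, 1]
    - [0, 0, 0, 0, 0, 0.7, 1]
    - [0, 0, 0, 0, 0, 0.7, 1]

```text
t: 2.88
tool_pos: [484.6, -315.1, 90.9]
tcp_rot: [[0.439, -0.898, 0.001], [-0.898, -0.439, -0.001], [0.001, -0.001, -1.0]]
contact_force: [-11.3, 7.0, 43.0]
grip_width: 0.1
```

The force rose to 43 N with the fingertips at 73.9 mm, so the lid has reached its hard stop. I'll lift off and check it.

Emit:
play_rows:
  commands:
    - [0, 0, 0, 0, 0, -2, 1]
    - [0, 0, 0, 0, 0, -5, 0]
    - [0, 0, 0, 0, 0, -10, -1]
    - [0, 0, -10, 0, 0, -12, -1]
    - [0, 0, -20, 0, 0, -12, -1]
    - [0, 0, -30, 0, 0, -12, -1]
    - [0, 0, -40, 0, 0, -12, -1]
    - [0, 0, -50, 0, 0, -12, -1]

```text
t: 3.88
tool_pos: [484.6, -315.1, 203.6]
tcp_rot: [[0.972, -0.235, -0.0], [-0.235, -0.972, -0.0], [-0.0, 0.0, -1.0]]
contact_force: [0.0, 0.1, -0.1]
grip_width: 66.3
```

Run:
```python
from h import *
s=bot.read_state();print({k:np.round(v,3).tolist() for k,v in s.items()})
z0=load('side0')
for n in ['side','wrist']: grab(n,n+'2')
for t in ['side0','side2']:
    X=cloud(load(t));print(t,np.median(X[124:130,293:304].reshape(-1,3),0), np.median(X[131:140,240:243].reshape(-1,3),0))
```

```text
{'t': 3.875, 'joints': [0.709, 0.547, -0.268, 1.676, 0.171, 0.942, 0.14], 'qd': [0.242, 0.033, -0.382, -0.007, 0.248, 0.038, 1.155], 'tau': [-0.932, -41.036, -1.73, -14.835, -0.206, 0.001, -0.766], 'tool_pos': [484.555, -315.077, 203.583], 'tcp_rot': [[0.972, -0.235, -0.0], [-0.235, -0.972, -0.0], [-0.0, 0.0, -1.0]], 'contact_force': [0.038, 0.083, -0.06], 'moment': [-0.03, -0.016, 0.032], 'grip_width': 66.306}
side0 [ 482.09249544 -315.36143146   80.21936786] [ 641.12753544 -236.67705047   67.40164676]
side2 [ 483.18204311 -324.48235134   74.27329262] [ 640.9047885  -236.96689833   67.28057035]
```

View pics/wrist2.png

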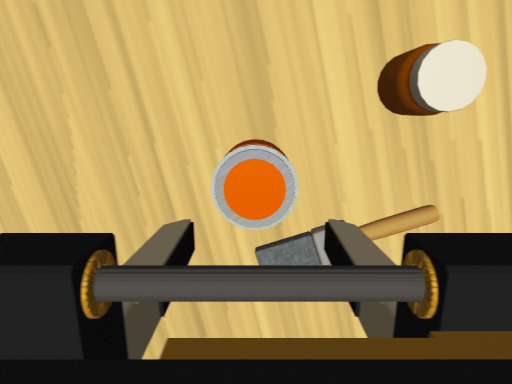

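The lid now reads 74.3 mm, so it is home, and the jar has not moved. On to the tongs.

Emit:
play_rows:
  commands:
    - [0, 0, -9, -1, -4, 0, -1]
    - [0, 0, -19, -3, -10, 0, -1]
    - [0, 0, -29, -5, -16, 0, -1]
    - [0, 0, -39, -7, -22, 0, -1]
    - [0, 0, -49, -8.8, -28, 0, -1]
    - [0, 0, -59, -10.5, -34, 0, -1]
    - [0, 0, -69, -12.2, -40, 0, -1]
    - [0, 0, -79, -13.9, -45.5, 0, -1]

```text
t: 4.97
tool_pos: [459.4, 162.0, 203.9]
tcp_rot: [[0.42, 0.908, 0.001], [0.908, -0.42, 0.0], [0.001, 0.001, -1.0]]
contact_force: [0.4, 1.0, -0.2]
grip_width: 92.9
```

Run:
```python
from h import *
s=bot.read_state();R=np.array(s['tcp_rot']);p=np.array(s['tool_pos']);print(p,np.degrees(np.arctan2(R[1,0],R[0,0])),np.round(s['joints'],2))
print(R.T@(np.array([455.5,195,200])-p))
```

```text
[459.36702437 161.98510952 203.92134574] 65.1703262943707 [ 0.09  0.48 -0.69  1.91  0.39  0.88  0.35]
[ 28.33686326 -17.37662992   3.92284799]
```

Emit:
play_rows:
  commands:
    - [0, 0, -8, 1.5, -1, 0, -1]
    - [0, 0, -17, 2.8, -1.7, 0, -1]
    - [0, 0, -17, 2.8, -1.7, 0, -1]
    - [0, 0, -17, 2.8, -1.7, 0, -1]

```text
t: 5.48
tool_pos: [455.9, 191.6, 203.5]
tcp_rot: [[0.143, 0.99, -0.0], [0.99, -0.143, -0.001], [-0.001, -0.0, -1.0]]
contact_force: [-0.0, -0.9, 0.4]
grip_width: 93.0
```

Run:
```python
from h import *
s=bot.read_state();R=np.array(s['tcp_rot']);p=np.array(s['tool_pos']);print(p,np.degrees(np.arctan2(R[1,0],R[0,0])),np.round(s['joints'],2))
grab('wrist','wrist3')
```

```text
[455.92471842 191.57714503 203.48981894] 81.79374109828336 [ 0.07  0.51 -0.76  1.89  0.44  0.92  0.53]
```

View pics/wrist3.png

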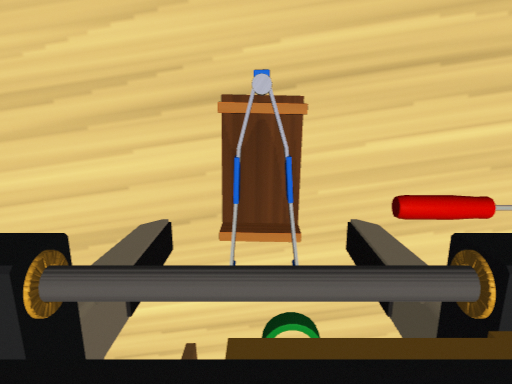

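The wrist view shows the hinge at (261,83) and the grip pads near (237,180) and (290,179). The view is aligned with the tongs, so I measure.

Run:
```python
from h import *
z=load('wrist3');hsv=cv2.cvtColor(z['p'],cv2.COLOR_RGB2HSV);m=cv2.inRange(hsv,(105,120,60),(128,255,255));m[230:]=0
n,l,s,c=cv2.connectedComponentsWithStats(m);X=cloud(z);C=[]
for i in range(1,n):
    if s[i,4]<15: continue
    q=X[l==i];print(c[i],s[i],np.median(q,0).round(1))
    x0,y0,w,h=s[i,:4]
    print(' mid on z=55',onz(z,*c[i],55).round(1),'ends',onz(z,x0+w/2,y0,55).round(1),onz(z,x0+w/2,y0+h,55).round(1))
    if s[i,3]>20:C.append(onz(z,*c[i],53))
g=(C[0]+C[1])/2;h=onz(z,261.5,84,55);print('grip',g,'hinge',h,'yaw pads',np.degrees(np.arctan2(*(abs(C[0]-C[1])[[0,1]]))),'yaw h',np.degrees(np.arctan2(g[1]-h[1],g[0]-h[0])))
st=bot.read_state();R=np.array(st['tcp_rot']);p=np.array(st['tool_pos']);print(R.T@(np.array([g[0],g[1],43])-p))
```

```text
[260.81818182  71.8030303 ] [254  70  15   6  66] [359.9 205.3  53. ]
 mid on z=55 [360.2 205.5  55. ] ends [358.8 206.2  55. ] [363.6 205.6  55. ]
[288.99277978 179.01444043] [286 155   7  48 277] [456.6 217.8  53.8]
 mid on z=55 [455.9 217.8  55. ] ends [434.1 221.   55. ] [478.6 215.5  55. ]
[236.13240418 180.25783972] [233 156   7  48 287] [450.5 169.6  54. ]
 mid on z=55 [450.1 169.7  55. ] ends [428.1 173.6  55. ] [472.6 166.4  55. ]
grip [453.44253132 193.70626027  53.        ] hinge [370.03212592 204.6353922   55.        ] yaw pads 6.824724945855807 yaw h -7.464848201180664
[  2.04538072  -2.86509424 160.54338648]
```

Emit:
play_rows:
  commands:
    - [0, 0, 0, 0.2, -0.3, 4, -1]
    - [0, 0, 0, 0.2, -0.3, 9, -1]
    - [0, 0, 0, 0.2, -0.3, 12, -1]
    - [0, 0, 0, 0.2, -0.3, 14, -1]
    - [0, 0, 0, 0.2, -0.3, 15.5, -1]
    - [0, 0, 0, 0.2, -0.3, 16.1, -1]
    - [0, 0, 0, 0.2, -0.3, 16.1, -1]

```text
t: 6.4
tool_pos: [453.3, 194.9, 42.8]
tcp_rot: [[0.139, 0.99, 0.0], [0.99, -0.139, 0.0], [0.0, 0.0, -1.0]]
contact_force: [-0.1, 0.0, 0.4]
grip_width: 93.4
```

Run:
```python
from h import *
grab('side','side4');grab('wrist','wrist4')
z=load('side4');c=cv2.resize(z['p'][180:310,170:330],None,fx=4,fy=4,interpolation=cv2.INTER_CUBIC)[:,:,::-1];cv2.imwrite('pics/s4crop.png',c)
```

```text
(no output)
```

View pics/wrist4.png

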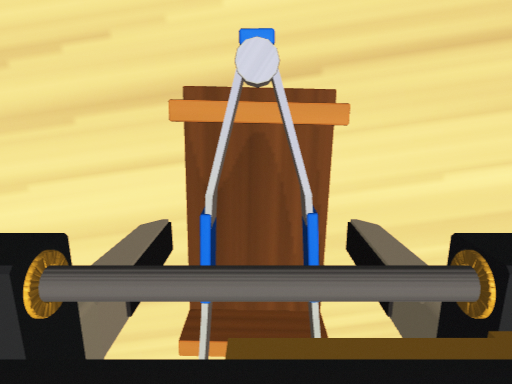

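View pics/s4crop.png

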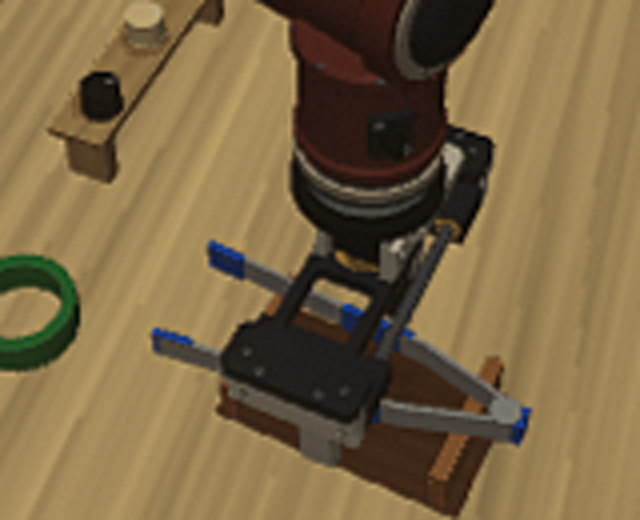

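The fingers straddle the pads, which show at u≈206 and 313 between finger edges at 170 and 348. I'll close to about 46 mm.

Emit:
play_rows:
  commands:
    - [0, 0, 0, 0, 0, 0, -0.5]
    - [0, 0, 0, 0, 0, 0, -0.2]
    - [0, 0, 0, 0, 0, 0, -0.1]
    - [0, 0, 0, 0, 0, 0, 0.0]
    - [0, 0, 0, 0, 0, 0, 0.02]
    - [0, 0, 0, 0, 0, 0, 0.02]
    - [0, 0, 0, 0, 0, 0, 0.02]
    - [0, 0, 0, 0, 0, 0, 0.02]
  grip_force: 25

```text
t: 7.5
tool_pos: [453.1, 195.0, 42.7]
tcp_rot: [[0.138, 0.99, 0.0], [0.99, -0.138, 0.0], [0.0, 0.0, -1.0]]
contact_force: [0.7, 0.2, 0.9]
grip_width: 46.0
```

Emit:
play_rows:
  commands:
    - [0, 0, 0, 0, 0, -0.5, 0.02]
    - [0, 0, 0, 0, 0, -1.5, 0.02]
    - [0, 0, 0, 0, 0, -3, 0.02]
    - [0, 0, 0, 0, 0, -5, 0.02]
    - [0, 0, 0, 0, 0, -7, 0.02]
    - [0, 0, 0, 0, 0, -9, 0.02]
    - [0, 0, 0, 0, 0, -10, 0.02]
    - [0, 0, 0, 0, 0, -10, 0.02]

```text
t: 8.5
tool_pos: [453.4, 195.1, 143.5]
tcp_rot: [[0.138, 0.99, 0.002], [0.99, -0.138, 0.001], [0.001, 0.001, -1.0]]
contact_force: [-0.5, 0.2, -1.7]
grip_width: 45.8
```

Run:
```python
from h import *
print(np.round(bot.read_state()['joints'],2))
grab('side','side5');grab('wrist','wrist5');grab('top','top5')
z=load('side5');c=cv2.resize(z['p'][130:310,150:350],None,fx=3.5,fy=3.2,interpolation=cv2.INTER_CUBIC)[:,:,::-1];cv2.imwrite('pics/s5crop.png',c)
```

```text
[ 0.02  0.59 -0.7   1.97  0.54  0.78  0.44]
```

View pics/s5crop.png

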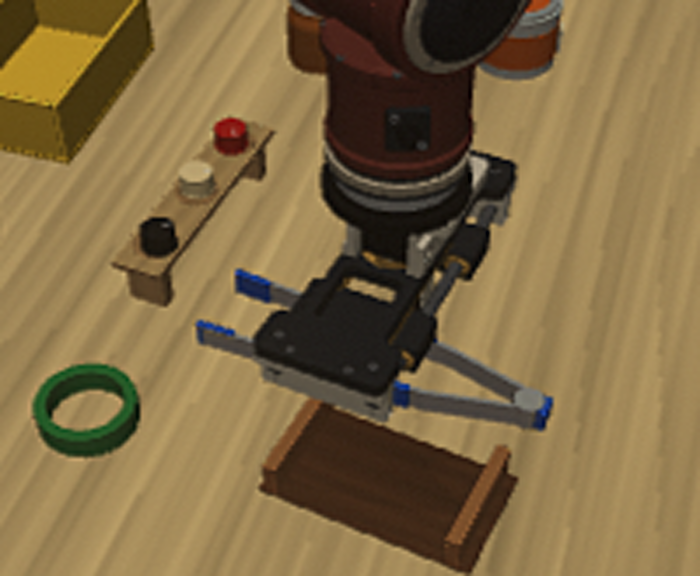

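View pics/wrist5.png

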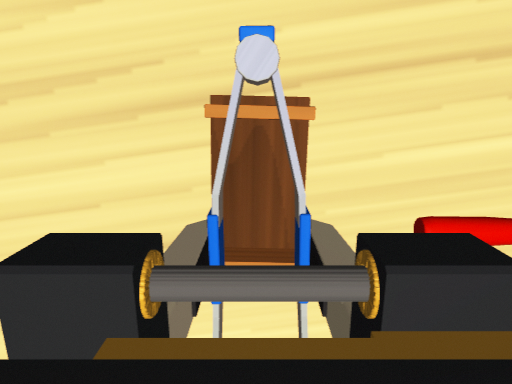

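The tongs are out of the rest and level in the grip. Next I measure the tip position relative to the TCP, and the knob.

Run:
```python
from h import *
def tri(o1,r1,o2,r2):
    A=np.stack([r1,-r2],1);t=np.linalg.lstsq(A,o2-o1,rcond=None)[0];a=o1+r1*t[0];b=o2+r2*t[1];return (a+b)/2,np.linalg.norm(a-b)
def comps(tag,lo,hi,box,amin=6):
    z=load(tag);hsv=cv2.cvtColor(z['p'],cv2.COLOR_RGB2HSV);m=cv2.inRange(hsv,lo,hi)
    mm=np.zeros_like(m);x0,y0,x1,y1=box;mm[y0:y1,x0:x1]=m[y0:y1,x0:x1]
    n,l,s,c=cv2.connectedComponentsWithStats(mm);X=cloud(z)
    for i in range(1,n):
        if s[i,4]>=amin:
            q=X[l==i];print(tag,c[i].round(1),s[i].tolist(),np.median(q,0).round(1),'zp90',np.percentile(q[:,2],90).round(1))
comps('side5',(105,120,60),(128,255,255),(195,200,320,270))
comps('top5',(105,120,60),(128,255,255),(160,150,235,265))
# knob top faces: points with z>66
for tag,box in [('top5',(234,130,302,155)),('side5',(180,155,235,225)),('top0',(234,130,302,155)),('side0',(180,155,235,225))]:
    z=load(tag);X=cloud(z);m=np.zeros(X.shape[:2],np.uint8);x0,y0,x1,y1=box
    m[y0:y1,x0:x1]=(X[y0:y1,x0:x1,2]>66)*1
    n,l,s,c=cv2.connectedComponentsWithStats(m)
    for i in range(1,n):
        if s[i,4]>15:
            q=X[l==i];(cx,cy),r=cv2.minEnclosingCircle(q[:,:2].astype(np.float32));print(tag,c[i].round(1),s[i,4],'mean',q.mean(0).round(1),'circ',round(cx,1),round(cy,1),round(r,1),'onz70',onz(z,*c[i],70).round(1))
```

```text
side5 [221.8 218.7] [217, 214, 10, 10, 56] [550.5 161.1 149.2] zp90 154.6
side5 [211.3 232.1] [206, 230, 11, 5, 18] [556.2 206.1 154.3] zp90 155.5
side5 [264.1 252.3] [263, 249, 4, 8, 21] [440.2 219.2 150.8] zp90 154.4
side5 [304.8 258.8] [303, 254, 5, 10, 22] [360.  213.  151.9] zp90 154.4
top5 [188.1 174.7] [187, 171, 3, 9, 14] [556.1 203.7 151.5] zp90 155.6
top5 [205.8 176.8] [205, 173, 3, 9, 15] [548.1 156.1 153.6] zp90 156.6
top5 [188.  249.7] [186, 249, 5, 2, 7] [358.2 205.3 152.1] zp90 153.5
top5 [242.3 140.7] 61 mean [653.8  59.3 109.5] circ 520.8 43.3 155.9 onz70 [663.4  60.6  70. ]
top5 [266.5 140.8] 63 mean [652.   -7.6 108.1] circ 519.7 1.7 154.1 onz70 [661.1  -8.5  70. ]
top5 [286.9 141.9] 63 mean [656.3 -66.7  69.5] circ 656.4 -66.7 13.1 onz70 [656.2 -66.7  70. ]
side5 [215.1 170. ] 54 mean [658.1 -63.   69. ] circ 658.0 -63.6 13.8 onz70 [657.6 -62.   70. ]
side5 [205.4 183.7] 60 mean [657.1   6.5  81.1] circ 499.6 318.2 375.8 onz70 [662.3  -3.8  70. ]
side5 [194.2 201.5] 67 mean [665.1  64.2  69.3] circ 665.4 63.7 13.3 onz70 [664.7  64.9  70. ]
side5 [224.8 220. ] 118 mean [543.5 162.2 147.8] circ 527.9 195.3 50.9 onz70 [570.1  99.9  70. ]
top0 [242.4 140.5] 60 mean [653.7  59.  110. ] circ 520.9 41.8 155.8 onz70 [663.9  60.4  70. ]
top0 [266.4 140.5] 57 mean [657.   -7.8  91.2] circ 519.7 4.6 153.7 onz70 [662.   -8.2  70. ]
top0 [287.  142.1] 60 mean [650.7 -65.4  90.2] circ 517.3 -25.5 157.2 onz70 [655.5 -66.9  70. ]
side0 [215.1 170.1] 56 mean [657.8 -62.3  69.3] circ 657.9 -62.4 13.8 onz70 [657.5 -61.6  70. ]
side0 [205.3 183.8] 61 mean [662.9  -4.3  69.1] circ 662.5 -5.0 14.1 onz70 [662.5  -3.5  70. ]
side0 [194.3 201.5] 67 mean [664.8  64.1  69.3] circ 665.6 63.6 13.7 onz70 [664.5  64.7  70. ]
```

View pics/top5.png

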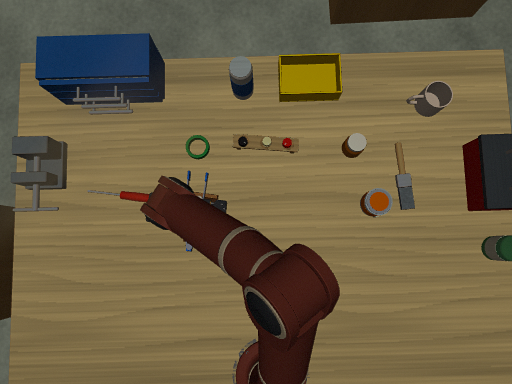

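Emit:
play_rows:
  commands:
    - [0, 0, 0, -0.9, 0.5, 0, 0.02]
    - [0, 0, -1, -3.6, 2.1, 0, 0.02]
    - [0, 0, -2, -7.6, 4.4, 0, 0.02]
    - [0, 0, -2.5, -11.8, 6.9, 0, 0.02]
    - [0, 0, -3, -16.0, 9.3, 0, 0.02]
    - [0, 0, -3.5, -20.1, 11.7, 0, 0.02]
    - [0, 0, -4, -22.7, 13.2, 0, 0.02]
    - [0, 0, -4, -23.7, 13.8, 0, 0.02]

```text
t: 9.65
tool_pos: [556.9, -62.1, 141.6]
tcp_rot: [[0.073, 0.997, -0.002], [0.997, -0.073, -0.001], [-0.001, -0.002, -1.0]]
contact_force: [0.2, -0.7, -0.9]
grip_width: 45.9
```

Emit:
play_rows:
  commands:
    - [0, 0, 0, 0, 0, 0.5, 0.02]
    - [0, 0, 0, 0, 0, 1.5, 0.02]
    - [0, 0, 0, 0, 0, 2.5, 0.02]
    - [0, 0, 0, 0, 0, 3, 0.02]
    - [0, 0, 0, 0, 0, 3, 0.02]

```text
t: 10.28
tool_pos: [556.7, -58.4, 112.1]
tcp_rot: [[0.068, 0.998, -0.001], [0.998, -0.068, 0.0], [0.0, -0.001, -1.0]]
contact_force: [0.8, 0.4, -1.3]
grip_width: 45.7
```

Run:
```python
from h import *
s=bot.read_state();R=np.array(s['tcp_rot']);print(s['tool_pos'],np.degrees(np.arctan2(R[1,0],R[0,0])),s['grip_width'],np.round(s['joints'],2))
grab('side','side6');grab('top','top6')
for t,b in [('side6',(140,260,170,260)),('top6',(100,200,220,340))]:
    z=load(t);y0,y1,x0,x1=b;cv2.imwrite(f'pics/{t}c.png',cv2.resize(z['p'][y0:y1,x0:x1],None,fx=5,fy=5,interpolation=cv2.INTER_CUBIC)[:,:,::-1])
```

```text
[556.6686417  -58.38888352 112.14189036] 86.1076005964224 45.747846755314725 [ 0.5   0.73 -0.71  1.81  0.62  0.84  0.99]
```

View pics/side6c.png

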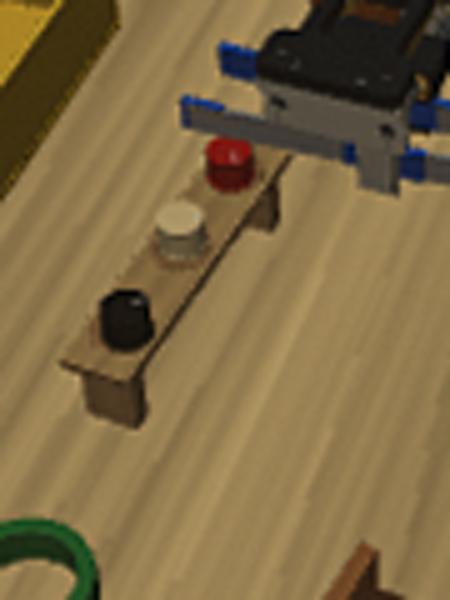

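View pics/top6c.png

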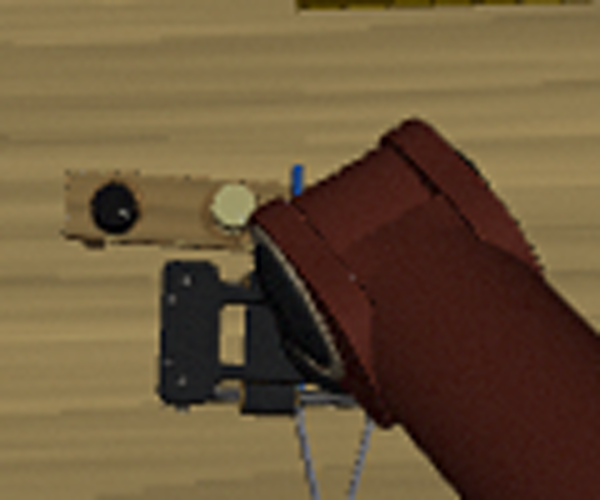

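In the side crop the tips are at about (235,60) and (205,110), above and behind the red knob at (230,165). I'll compare positions in the same camera.

Run:
```python
from h import *
for tag,box in [('side6',(200,140,232,172)),('top6',(270,125,300,145))]:
    z=load(tag);hsv=cv2.cvtColor(z['p'],cv2.COLOR_RGB2HSV);m=cv2.inRange(hsv,(105,120,60),(128,255,255))
    x0,y0,x1,y1=box;mm=np.zeros_like(m);mm[y0:y1,x0:x1]=m[y0:y1,x0:x1];X=cloud(z)
    n,l,s,c=cv2.connectedComponentsWithStats(mm)
    for i in range(1,n):
        if s[i,4]>5:
            q=X[l==i];q=q[(q[:,2]>95)];print(tag,c[i],s[i].tolist(),'x',q[:,0].min().round(1),q[:,0].max().round(1),'med',np.median(q,0).round(1),'y rng',q[:,1].min().round(1),q[:,1].max().round(1),'z',q[:,2].min().round(1),q[:,2].max().round(1))
```

```text
side6 [217.375 151.875] [214, 149, 7, 7, 32] x 648.6 667.4 med [656.8 -84.9 115.8] y rng -88.4 -81.0 z 106.0 124.4
side6 [209.81818182 160.27272727] [206, 159, 9, 3, 11] x 332.4 669.8 med [657.  -39.7 122.2] y rng -43.5 654.9 z 120.5 763.6
top6 [279.  135.5] [279, 133, 1, 6, 6] x 654.5 668.5 med [661.3 -41.8 125.1] y rng -42.1 -41.6 z 122.8 128.9
```

Tips and knob agree to about 1 mm in the same camera (y≈-63.5 against -63.2). I'll descend straight around the knob.

Emit:
play_rows:
  commands:
    - [0, 0, 0, 0, 0, 0.7, 0.02]
    - [0, 0, 0, 0, 0, 1.7, 0.02]
    - [0, 0, 0, 0, 0, 2.7, 0.02]
    - [0, 0, 0, 0, 0, 3.6, 0.02]
    - [0, 0, 0, 0, 0, 4.4, 0.02]
    - [0, 0, 0, 0, 0, 4.9, 0.02]
    - [0, 0, 0, 0, 0, 5.1, 0.02]
    - [0, 0, 0, 0, 0, 5.1, 0.02]

```text
t: 11.38
tool_pos: [557.1, -58.8, 61.7]
tcp_rot: [[0.069, 0.998, 0.0], [0.998, -0.069, 0.0], [0.0, 0.0, -1.0]]
contact_force: [0.3, -0.3, -1.0]
grip_width: 45.9
```

Run:
```python
from h import *
grab('side','side7');grab('top','top7')
z=load('side7');y0,y1,x0,x1=140,260,170,260;cv2.imwrite(f'pics/side7c.png',cv2.resize(z['p'][y0:y1,x0:x1],None,fx=5,fy=5,interpolation=cv2.INTER_CUBIC)[:,:,::-1])
```

```text
(no output)
```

View pics/side7c.png

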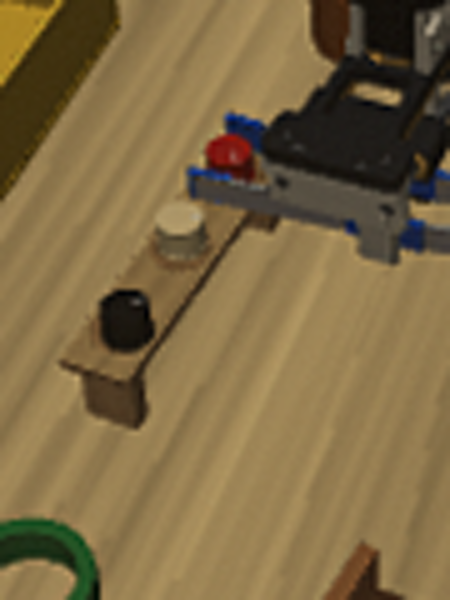

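The knob sits between the tips. Closing slowly.

Emit:
play_rows:
  commands:
    - [0, 0, 0, 0, 0, 0, 0.05]
    - [0, 0, 0, 0, 0, 0, 0.08]
    - [0, 0, 0, 0, 0, 0, 0.11]
    - [0, 0, 0, 0, 0, 0, 0.14]
    - [0, 0, 0, 0, 0, 0, 0.18]
    - [0, 0, 0, 0, 0, 0, 0.25]
    - [0, 0, 0, 0, 0, 0, 0.5]
    - [0, 0, 0, 0, 0, 0, 1]
  grip_force: 28

```text
t: 12.48
tool_pos: [557.0, -58.8, 61.7]
tcp_rot: [[0.069, 0.998, -0.0], [0.998, -0.069, 0.0], [0.0, -0.0, -1.0]]
contact_force: [-0.3, -0.3, -0.6]
grip_width: 38.3
```

Emit:
play_rows:
  commands:
    - [0, 0, 0, 0, 0, 0, 1]
    - [0, 0, 0, 0, 0, 0, 1]
    - [0, 0, 0, 0, 0, 0, 1]
    - [0, 0, 0, 0, 0, 0, 1]

```text
t: 12.98
tool_pos: [557.0, -58.8, 61.7]
tcp_rot: [[0.069, 0.998, -0.0], [0.998, -0.069, 0.0], [0.0, -0.0, -1.0]]
contact_force: [-0.7, -0.2, -0.6]
grip_width: 37.9
```

Run:
```python
from h import *
grab('side','side8')
z=load('side8');y0,y1,x0,x1=140,260,170,260;cv2.imwrite(f'pics/side8c.png',cv2.resize(z['p'][y0:y1,x0:x1],None,fx=5,fy=5,interpolation=cv2.INTER_CUBIC)[:,:,::-1])
```

```text
(no output)
```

View pics/side8c.png

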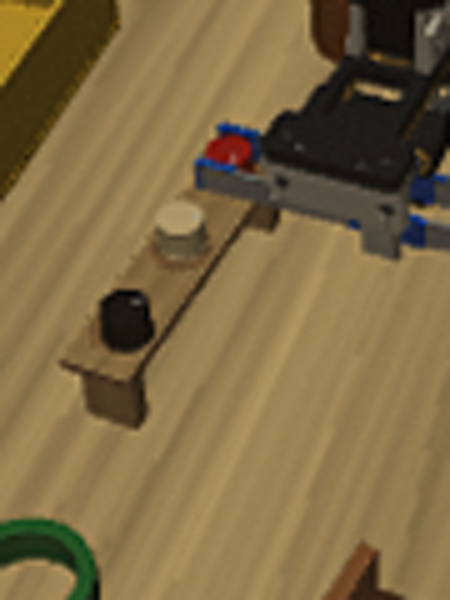

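The tips have closed on the knob, stalled at an opening of 37.9 mm. I'll lift straight up 14 cm, slowly.

Emit:
play_rows:
  commands:
    - [0, 0, 0, 0, 0, -0.3, 1]
    - [0, 0, 0, 0, 0, -0.9, 1]
    - [0, 0, 0, 0, 0, -1.8, 1]
    - [0, 0, 0, 0, 0, -3, 1]
    - [0, 0, 0, 0, 0, -4.5, 1]
    - [0, 0, 0, 0, 0, -6, 1]
    - [0, 0, 0, 0, 0, -7, 1]
    - [0, 0, 0, 0, 0, -7.5, 1]

```text
t: 14.02
tool_pos: [557.3, -58.8, 137.6]
tcp_rot: [[0.069, 0.998, 0.001], [0.998, -0.069, -0.0], [0.0, 0.001, -1.0]]
contact_force: [-0.3, -0.4, -1.0]
grip_width: 38.1
```

Emit:
play_rows:
  commands:
    - [0, 0, 0, 0, 0, -0.5, 1]
    - [0, 0, 0, 0, 0, -1.5, 1]
    - [0, 0, 0, 0, 0, -3, 1]
    - [0, 0, 0, 0, 0, -4.5, 1]
    - [0, 0, 0, 0, 0, -5.8, 1]
    - [0, 0, 0, 0, 0, -6.6, 1]
    - [0, 0, 0, 0, 0, -7, 1]
    - [0, 0, 0, 0, 0, -7, 1]

```text
t: 15.02
tool_pos: [557.0, -58.9, 206.7]
tcp_rot: [[0.069, 0.998, -0.0], [0.998, -0.069, -0.0], [-0.0, -0.0, -1.0]]
contact_force: [-0.4, -0.1, -1.1]
grip_width: 38.2
```

Emit:
play_rows:
  commands:
    - [0, 0, 0, 0, 0, 0, 1]
    - [0, 0, 0, 0, 0, 0, 1]
    - [0, 0, 0, 0, 0, 0, 1]
    - [0, 0, 0, 0, 0, 0, 1]

```text
t: 15.52
tool_pos: [557.0, -58.8, 206.6]
tcp_rot: [[0.069, 0.998, -0.0], [0.998, -0.069, 0.0], [0.0, -0.0, -1.0]]
contact_force: [0.4, 0.1, -0.9]
grip_width: 38.4
```

Run:
```python
from h import *
grab('side','side9');grab('top','top9');s=bot.read_state();print(s['t'],s['tool_pos'],s['grip_width'],np.abs(s['qd']).max())
z=load('side9');y0,y1,x0,x1=90,250,160,330;cv2.imwrite(f'pics/side9c.png',cv2.resize(z['p'][y0:y1,x0:x1],None,fx=3.7,fy=3.7,interpolation=cv2.INTER_CUBIC)[:,:,::-1])
hsv=cv2.cvtColor(z['p'],cv2.COLOR_RGB2HSV);m=cv2.inRange(hsv,(0,190,90),(4,255,255));m[:, :190]=0;m[:,250:]=0;m[200:]=0
n,l,st,c=cv2.connectedComponentsWithStats(m);X=cloud(z)
for i in range(1,n):
    if st[i,4]>8:print(c[i],st[i],np.median(X[l==i],0))
for t in ['side0','side9']:
    X=cloud(load(t));print(t,[np.median(X[v-1:v+2,u-1:u+2].reshape(-1,3),0).round(1).tolist() for u,v in [(205,184),(194,202),(298,127),(242,128)]])
```

```text
15.625 [557.0023163  -58.83685839 206.63145411] 37.80904890874022 0.0022802765003626653
[211.74193548 125.51612903] [207 124  10   5  31] [656.96256022 -64.73040483 214.48255585]
side0 [[663.8, -3.9, 69.1], [665.0, 66.1, 69.8], [482.0, -312.6, 81.6], [641.5, -251.8, 84.6]]
side9 [[662.8, -2.3, 70.2], [664.8, 66.2, 69.8], [482.5, -321.5, 74.6], [544.7, 33.9, 298.2]]
```

View pics/side9c.png

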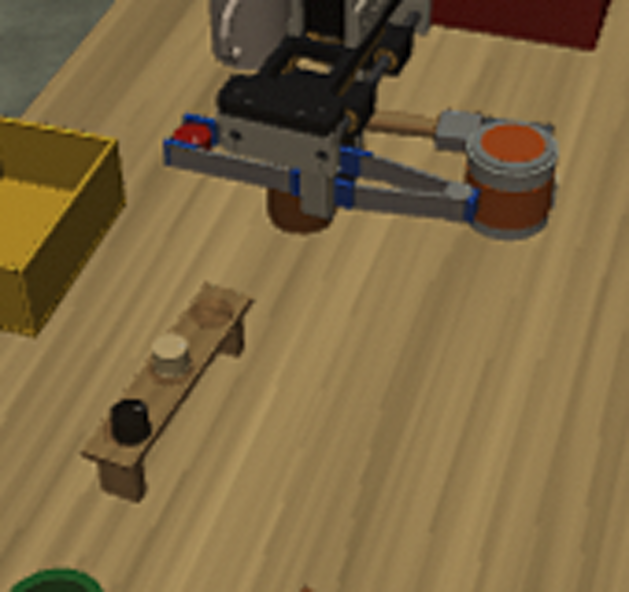

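View pics/top9.png

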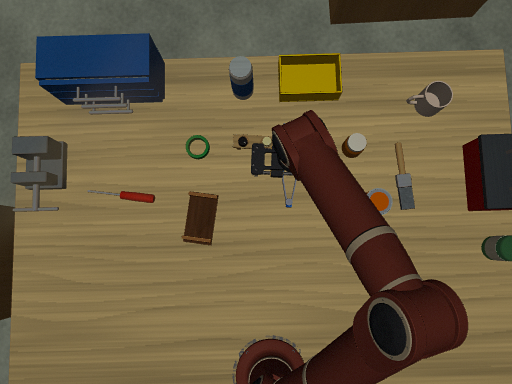

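The knob's top is at 214.5 mm, so its underside is about 144 mm above the rack. The arm is still and nothing else has moved. Handing in.

```bash
python3 -c "
from rig import bot
print(bot.close_job())"
```

```text
the job is handed in; nothing more can be done
None
```

The job is done and handed in at about 15.6 s of the 64 s. I pressed the lid home first, then took the tongs off their rest, closed them on the red knob and lifted it straight up.

- **Lid:** it stopped hard with 43 N showing at the wrist and the fingertips at 73.9 mm. The side camera read its top at about 74.5 mm afterwards. That push went through the closed fingertips, so I took the 40 N limit on the arm and gripper body not to apply to it. The wrist limit is 120 N.
- **Knob:** at the end its top was at about 214 mm, which puts its underside about 144 mm above the rack. The tongs were held with a grip setting of 28 N at an opening of about 38 mm, with the arm still. The fingers stayed about 100 mm from the knob throughout.
- **Everything else:** the cream and black knobs matched their starting positions to within about 2 mm. The tape, screwdriver, brush and rest looked unmoved in the final top picture. The arm hid the jar from the side camera at the end, so I checked it only by eye in the top picture; it was unmoved when measured earlier.
- **Disagreement:** the side and top cameras differed by about 4 mm in y. I corrected for this against the known tool position, and the tips lined up with the knob to about 1 mm before closing.

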